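Tighten a slate clamp through a recessed hex socket

TASK

Take the wooden-handled hex key out of its stand, feel for the hex socket at the bottom of the round well in the clamp, pressing only lightly, and seat the key fully in it. Turn the screw clockwise about a quarter turn at a time, letting go of the key and gripping it afresh in between, until it comes up against its stop and the jaw pinches the slate against the fence. Leave the key standing in the socket and let go.

Things in the scene. Friction and masses are not known exactly. Their poses are not given: they have to be found in the camera images.
- key_grip (a point): Centre of the hex key's handle, the grasp point: pale wooden square block, 28 x 28 mm and 42 mm high, x and y square to its sides, z up along the key. It sits on a steel collar 38 mm across, 5 mm thick, whose top is 21 mm below this point. Loose, 0.24 to 0.39 kg; at the start the key hangs upright by its collar in the stand.
- key_tip (a point): Lower end of the key's steel shank, 81 mm below key_grip on the same axis. The shank below the collar is 55 mm long, a hexagon 19 mm across flats (corners along the handle's x axis), tapering over its last 4 mm to 15 mm across flats at the tip.
- well_rim (a point): Middle of the mouth of the round well, 44 mm across, in the flat top of the grey steel clamp's 90 x 90 mm boss, 54 mm above the bench and 12 mm above well_floor. The clamp is fixed to the bench; z up, and its jaw, slate and fence lie along -y of this point, all under 35 mm high.
- well_floor (a point): Middle of the well's flat floor, all of it the screw's oiled dark flange. The hex socket in it (20.6 mm across flats, 24 mm deep, mouth chamfered 1.5 mm) is NOT just here: its centre is up to 7 mm off along this point's x and up to 7 mm along its y, its flats at any angle; neither is reported, so find both by touch (or sight): lower the tapered tip at spots a few mm apart, then twist.
- screw (a joint): Angle turned by the screw, rad: grows clockwise from above (tightening), starts at 0 to 0.3, rigid stop at 2.7 (fully tight). It does not tell the angle of the socket's flats. Turning takes about 0.2 N m all the way, it stays where it is left; the key has about 10 degrees of play each way in the socket. Each rad moves the jaw 3.3 mm.
- stand: Wooden block 76 x 76 x 60 mm, fixed to the bench, with an upright round hole 25 mm across through its middle in which the key hangs, collar on the block's top and tip 5 mm above the bench. Origin at the centre of its underside.
- slate_blank: Cut piece of dark slate, 66 x 118 x 8 mm, lying flat on the clamp's base plate between jaw pad and fence, loose until pinched. Origin at the centre of its underside. Not to be handled.
- pad: Black rubber pad on the front of the clamp's steel jaw, 60 x 10 x 18 mm, sprung; reaches the slate over the last part of the screw's turning and presses it against the fence with about 8 N at the stop. Its origin lies at bench height on the clamp's centre line, 24 mm behind the pad towards the well.
Not all that is in view belongs to the job. Of the things like the part that bears key_grip, leave any that is green, red or turquoise; of the rest the larger one is meant.

How it is judged:
By the outcome, as a careful person would: the job done as asked, in the order asked, and still so for the second after the job is handed in, with the robot touching nothing.
It also fails if it takes over 72 s, if anything falls off the work surface, if the arm or the gripper's body presses on something with over 40 N, if the wrist force passes 120 N, or if a joint passes its speed limit or range.

ROBOT

A 6-joint arm with a two-finger parallel gripper is mounted at the origin on a cart in front of the work surface, level with it; the furniture and walls round the work are solid. World frame = base frame: x ahead of the robot, y to its left, z up, the work surface at z = 0. Lengths are in mm, angles in degrees, forces in N, time in s.
With the tool pointing down it reaches from about 325 to 1000 mm from the base axis. Payload 5.1 kg.
Tool frame: the origin (TCP) lies between the finger pads; the fingertips stand 22 mm ahead of it and the grasp point (between the pads) lies 3 mm ahead of it; x points along the fingers, y is the direction in which the jaws open and shut, and the axes are right-handed (so a half turn about x gives the same grasp; the last joint's range is limited). The gripper opens to 85 mm and grips with 20 to 120 N. Pads are 22 mm wide; open, the fingers measure 114 mm over their backs; the gripper's body (76 mm by 85 mm) begins 54 mm behind the grasp point. The pads swing forward as they close: fully open they stand 13 mm farther back than shut.
Start: joints at [71.07, 7.093, 94.555, -0, 78.352, -4.733], TCP at [159.449, 630.128, 227.022] pointing down, gripper open.
Joint ranges: [-149.61, 149.61], [-58.7, 133.49], [1.44, 155.28], [-77.14, 257.14], [18.33, 153.61], [-166.67, 166.67]. Speed limits (degrees/s): [147.25, 147.25, 180, 180, 180, 180].

INTERFACE

Orientations are given as [roll, pitch, yaw] about the fixed x, y, z axes, in that order (R = Rz(yaw) Ry(pitch) Rx(roll)).
In Python, from workcell import robot gives the robot as it stands. The module is installed in compiled form; this text tells all that it offers.
- The arm moves only by the tool arm_command, never from a script. Its argument "rows" is a list that holds one entry, the list of rows, each a list of 4 numbers: the shift along the world's x, y, z in units of 50 mm (1.0 is 50 mm), then the turn about the world's z in units of 6 degrees (1.0 is 6 degrees). In form: [[[tx, ty, tz, turn], ...]]. A call has 1 to 12 rows; each row is the pose to reach, as a shift and turn from the pose commanded when the call began; what a row does not reach only later rows make up. A row lasts 1/8 s, in which the tool goes at most 62.5 mm and 10.7 degrees, less where a joint would pass 70% of its speed; a pose out of reach is approached as far as the arm can. A call with a gripper value outside its range is refused whole. "grip" is the opening, from 0 (shut) to 1 (fully open), set as the call begins (left out, the last holds). The fingers move at their own pace and stop on an object; the grip force is fixed at half the most. Time passes only in rows, so rows that repeat a pose let the fingers close. It gives the time, the measured TCP pose, the force and the opening at its end, in the units of the state.
- robot.sense(): the state, without advancing time (a new reading comes with each control period).
- robot.read_camera(name): name is "side" or "top"; returns a dict with "image" (480x640x3 uint8, blue, green, red), "depth" (480x640 float32, mm along the optical axis (not along the pixel's ray), 0 where there is no reading), "fovy" (degrees; the focal length in pixels is half the picture's height over the tangent of half this angle, whatever the lens; pixels are square), "cx", "cy" (the principal point, pixels), "dist" ([k1, k2, p1, p2, k3] as OpenCV has them; the pictures are not rectified), "rvec" (rotation vector, rad) and "tvec" (3), from world to camera coordinates, as OpenCV has them. Camera axes: x right, y down, z forward; pixel columns grow to the right and rows downward; lengths in mm; the calibration is good to about 2 mm. A picture is of the moment at which its call begins.
- robot.sign_off(): hands the job in, once; it reports no verdict.
Trained networks look in a picture, given as the dict that the camera call returned (one of the last four; its "shot" number tells which), for a name from the list of things; names that differ only in an ending like _2 or _b are one class to them, and where a whole thing is asked for, a point or a joint stands for the part that bears it (a point fixed in the world has none). Each returns a list of dicts, best first, with "score" (0 to 1); they miss things now and then, are a little off and sometimes report something else, mostly with a low value. They report only what shows in the picture. A call takes as long as a camera call. They do not tell look-alikes from the thing itself.
- robot.masks_of(thing, picture): "region" (480x640 bool, what is visible of it) and "bbox" ([left, top, width, height] in pixels, round what is visible of it).
- robot.landmark_of(thing, picture): "at" ([column, row] in pixels: a listed point, or the origin of a listed thing).
The state is a dict: "time": time; "q": joint angles; "qvel": joint speeds; "joint_efforts": joint torques, N m; "tool_pos": TCP position; "orientation": TCP orientation; "wrist_force": force on the tool from outside, world axes, zero at the start; "moment": the same for the moment, N m; "width": finger opening in mm.
Only numpy, scipy, OpenCV 4.12 (cv2) and the standard library are available. Lean on these libraries where they do the work, as an engineer would, in place of code of your own. Each camera call takes 0.05 s, during which the arm holds its last target. There are 200 camera calls.

## Working session

There is one attempt and no reset: what is moved stays moved. The work goes in short steps, Python scripts to look and compute and a tool call to move; the robot and the scene stay as the last step left them, time stands still between calls to the robot, and variables do not carry over. Pictures are saved under pics/ and viewed, about 8 in all and at most 12, crops included, and the job is handed in when it is done.

Besides the shell and the picture viewer there is one more tool, called as name(argument=value, ...) on one line, values as JSON. arm_command: Moves the arm, as the interface text tells. Its arguments: {"type":"object","properties":{"rows":{"type":"array"},"grip":{"type":"number"}},"required":["rows"]}

```bash
mkdir -p pics
cat > h.py <<'E'
import numpy as np,cv2
from workcell import robot
def K(p):
    f=240/np.tan(np.radians(p["fovy"]/2)); return np.array([[f,0,p["cx"]],[0,f,p["cy"]],[0,0,1.]])
def ray(p,uv):
    n=cv2.undistortPoints(np.array([[uv]],float),K(p),np.array(p["dist"],float))[0,0]
    R=cv2.Rodrigues(np.array(p["rvec"],float))[0]; t=np.array(p["tvec"],float).ravel()
    return -R.T@t, R.T@np.array([n[0],n[1],1.]),
def atz(p,uv,z):
    o,d=ray(p,uv); return o+d*(z-o[2])/d[2]
def atd(p,uv):
    o,d=ray(p,uv); return o+d*p["depth"][int(round(uv[1])),int(round(uv[0]))]
def proj(p,X):
    return cv2.projectPoints(np.array(X,float).reshape(-1,1,3),np.array(p["rvec"],float),np.array(p["tvec"],float),K(p),np.array(p["dist"],float))[0][:,0]
def cloud(p,m):
    vs,us=np.nonzero(m&(p["depth"]>0))
    n=cv2.undistortPoints(np.stack([us,vs],1).astype(float)[:,None],K(p),np.array(p["dist"],float))[:,0]
    R=cv2.Rodrigues(np.array(p["rvec"],float))[0]; t=np.array(p["tvec"],float).ravel()
    d=p["depth"][vs,us][:,None]; return (np.c_[n,np.ones(len(n))]*d-t)@R
E
python3 - <<'E'
from h import *
np.set_printoptions(precision=1,suppress=True)
for c in("side","top"):
    p=robot.read_camera(c); cv2.imwrite(f"pics/{c}0.png",p["image"])
    print(c,ray(p,(320,240)),p["fovy"])
    for t,z in(("key_grip",81+5),("key_tip",5),("well_rim",54),("well_floor",42),("stand",0),("pad",0)):
        for r in robot.landmark_of(t,p)[:3]: print(t,round(r["score"],2),np.array(r["at"]),atz(p,r["at"],z))
    for r in robot.masks_of("key_grip",p)[:4]: print("mask",r["score"],r["bbox"],np.median(cloud(p,r["region"]),0))
print(robot.sense())
E
```

```text
side (array([330.4, 868.3, 654.5]), array([ 0.2, -0.8, -0.6])) 55.168154281511704
key_grip 0.81 [381.  343.1] [340.  363.2  86. ]
key_grip 0.75 [268.7 268.3] [572.6 224.4  86. ]
key_grip 0.73 [277.7 338.8] [504.2 391.4  86. ]
key_tip 0.82 [317.9 362.9] [444.2 360.9   5. ]
key_tip 0.73 [278.3 362. ] [512.5 374.5   5. ]
key_tip 0.57 [379.1 379. ] [335.4 371.    5. ]
well_rim 0.62 [304.9 226.9] [550.4  27.8  54. ]
well_rim 0.23 [300.3 230.8] [556.8  45.3  54. ]
well_floor 0.97 [299.1 232.2] [562.6  34.9  42. ]
stand 0.92 [315.7 323.5] [470.1 265.7   0. ]
pad 0.35 [314.3 322.4] [473.4 263.4   0. ]
pad 0.19 [305.3 220.7] [576. -75.   0.]
mask 0.84 [257.7, 253.7, 21.5, 47.5] [575.  229.5  71.3]
mask 0.83 [317.4, 334.7, 10.0, 31.3] [438.5 365.6  50.5]
mask 0.78 [371.3, 330.1, 20.0, 48.9] [339.2 368.3  77.8]
mask 0.71 [310.6, 278.4, 17.0, 29.6] [465.1 277.8  91.9]
top (array([ 352.3,  127.6, 1098.7]), array([ 0.1, -0. , -1. ])) 43.045293455225355
key_grip 0.88 [257.5 185.3] [577.  216.6  86. ]
key_grip 0.77 [173.3 265.4] [439.  355.1  86. ]
key_grip 0.72 [171.3 324.7] [340.2 355.3  86. ]
key
[... 276 characters left out ...]
6  42. ]
stand 0.79 [233.3 255.4] [465.8 265.3   0. ]
pad 0.65 [391.4 203.9] [563.9 -23.1   0. ]
mask 0.93 [218.5, 240.0, 25.3, 26.4] [465.3 262.8 104.6]
mask 0.83 [157.2, 315.1, 29.9, 23.3] [338.4 353.7  99.4]
mask 0.78 [160.7, 214.8, 22.9, 16.9] [512.7 365.2  69.1]
mask 0.74 [249.3, 172.3, 19.5, 29.0] [574.3 218.6  98.9]
{'time': 0.8, 'q': array([71.1,  7.1, 94.6,  0. , 78.4, -4.7]), 'qvel': array([ 0. ,  0.1,  0.1,  0.1, -0.1, -0.1]), 'joint_efforts': array([  0. , -42.4, -36.6,  -0. ,   0. ,   0. ]), 'tool_pos': array([159.5, 630.1, 227. ]), 'orientation': array([-151.4,   90. , -165.6]), 'wrist_force': array([ 0.4, -0.1, -0.4]), 'moment': array([0., 0., 0.]), 'width': 85.10103899316198}
```

View pics/top0.png

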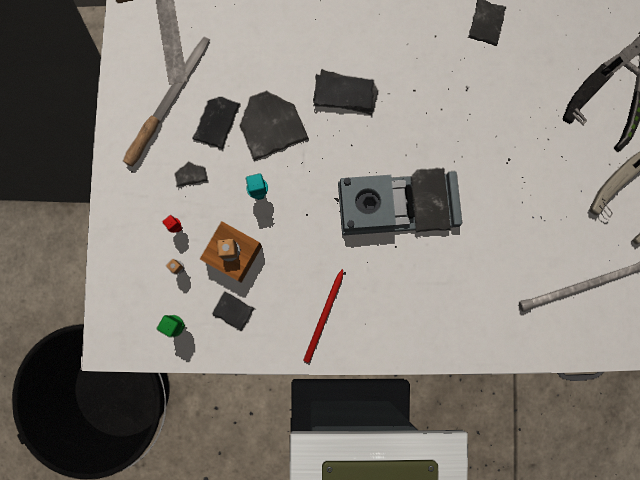

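View pics/side0.png

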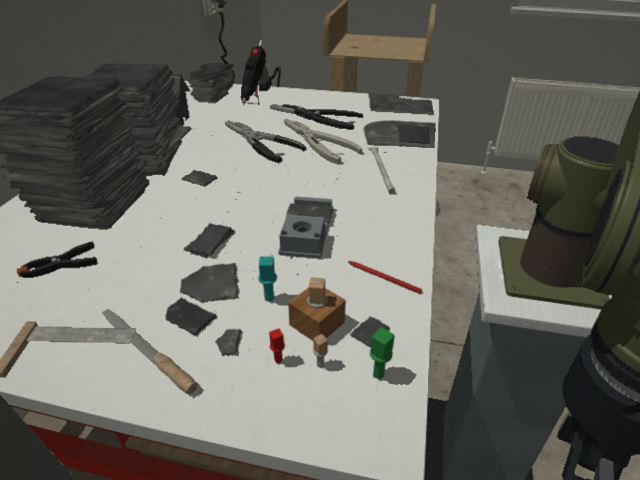

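Run:
```python
from h import *
np.set_printoptions(precision=1,suppress=True,linewidth=150)
p=robot.read_camera("top");s=robot.read_camera("side")
im=p["image"]
a=cv2.resize(im[215:285,193:263],(490,490),interpolation=cv2.INTER_CUBIC)
b=cv2.resize(im[172:237,335:400],(300,300),interpolation=cv2.INTER_CUBIC)
b=cv2.convertScaleAbs(b,alpha=1.8)
c=cv2.convertScaleAbs(cv2.resize(s["image"][195:260,270:335],(300,300),interpolation=cv2.INTER_CUBIC),alpha=1.8)
out=np.zeros((600,790,3),np.uint8);out[:490,:490]=a;out[:300,490:]=b;out[300:,490:]=c
cv2.imwrite("pics/crop1.png",out)
for r in robot.masks_of("key_grip",p):
    if abs(r["bbox"][0]-218)<6:
        P=cloud(p,r["region"]);T=P[P[:,2]>100];print(len(T),T.mean(0),cv2.minAreaRect(T[:,:2].astype(np.float32)))
for n in("top","side"):
    q=p if n=="top" else s
    for r in robot.masks_of("stand",q)[:1]:
        P=cloud(q,r["region"]);T=P[abs(P[:,2]-60)<6];print(n,"stand",T.mean(0),cv2.minAreaRect(T[:,:2].astype(np.float32)))
P=cloud(p,np.ones((480,640),bool));B=P[(abs(P[:,0]-560)<70)&(abs(P[:,1]-25)<70)]
T=B[abs(B[:,2]-54)<4];print("boss",cv2.minAreaRect(T[:,:2].astype(np.float32)))
W=B[(abs(B[:,2]-42)<5)&(abs(B[:,0]-560)<24)&(abs(B[:,1]-28)<24)];print("floor",len(W),W.mean(0),cv2.minAreaRect(W[:,:2].astype(np.float32)))
S=B[(B[:,2]<33)&(B[:,2]>5)&(abs(B[:,0]-560)<24)&(abs(B[:,1]-28)<24)];print("sock",len(S),S.mean(0) if len(S) else 0)
Hh=B[(B[:,2]<50)&(abs(B[:,0]-560)<28)&(abs(B[:,1]-28)<28)];print("hole",Hh.mean(0),(Hh.min(0)+Hh.max(0))/2)
print(p["depth"][190:212,355:380].astype(int))
```

```text
258 [467.3 264.8 105.8] ((467.412841796875, 264.598876953125), (26.56455421447754, 26.60803985595703), 3.6586992740631104)
top stand [467.7 264.4  59. ] ((468.25067138671875, 265.8375244140625), (77.1085433959961, 76.40282440185547), 61.83262252807617)
side stand [464.7 277.1  59.2] ((467.374755859375, 266.0769958496094), (77.61711120605469, 77.25281524658203), 61.33168411254883)
boss ((558.4859619140625, 25.82733154296875), (91.50505065917969, 90.73599243164062), 4.6432905197143555)
floor 345 [560.7  26.2  41.1] ((559.697265625, 25.123027801513672), (42.12253189086914, 41.54969787597656), 4.173351764678955)
sock 105 [561.2  19.9  18.7]
hole [561.2  25.   37.1] [559.2  28.4  31. ]
[[1065 1068 1073 1066 1068 1069 1067 1067 1072 1079 1077 1076 1077 1081 1075 1074 1074 1073 1072 1065 1073 1071 1066 1068 1070]
 [1066 1066 1069 1063 1067 1070 1074 1075 1081 1082 1085 1080 1082 1081 1081 1081 1078 1080 1075 1074 1070    0 1065 1069 1067]
 [1069 1068 1070 1065 1069 1078 1077 1076 1075 1078 1081 1077    0 1078 1082 1082 1080 1080 1083 1079 1076 1068 1071 1067 1067]
 [1067 1065 1065 1070 1077
[... 1706 characters left out ...]
101 1104 1103 1099 1103 1103 1101 1079 1077 1074 1076 1068]
 [1064 1061 1074 1077 1077 1071 1078 1074 1073 1077 1079 1098 1100 1101 1100 1103 1102 1102 1100    0 1072 1076 1080 1075 1065]
 [1062 1065 1064 1072 1077 1074 1077 1074 1076 1074 1077 1103 1098 1099 1098 1098 1105 1101 1102 1077 1079 1072 1079 1077 1061]
 [1062 1063 1062 1063 1073 1074 1074 1074 1076 1074 1078 1075 1075 1075 1077 1074 1077 1076 1075 1076 1079 1078 1073 1065 1064]
 [1061 1064 1064 1065 1060 1076 1075 1074 1080 1075 1076 1077 1075 1074 1074 1076 1073 1074 1074 1074 1075 1075 1064 1064 1064]
 [1059 1065 1060 1063 1061 1063 1073 1072 1075 1077 1075 1073 1074 1075 1077 1073 1076 1074 1073 1076 1076 1067 1064 1064 1060]]
```

View pics/crop1.png

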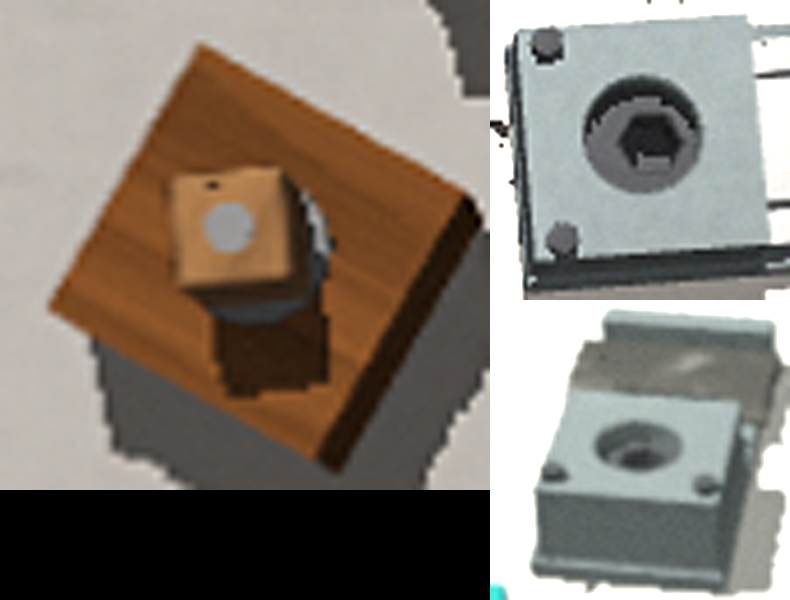

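The wooden keys are the one in the stand at (229,250) and the small one at (174,266). The others are turquoise (257,185), red (172,224) and green (171,325). The larger wooden key, hanging in the stand, is the one meant. The crop also shows the hex socket, near (370,201.7) in the top image, with corners left and right along world y.

```bash
cat > fit.py <<'E'
from h import *
from scipy.optimize import minimize
def hexpts(x,y,a,z,af): # a: direction of a corner, deg
    t=np.radians(a+np.arange(6)*60);r=af/2/np.cos(np.pi/6)
    return np.c_[x+r*np.cos(t),y+r*np.sin(t),np.full(6,z)]
def render(p,pts,off=(355,188),n=(25,28),k=16):
    uv=(proj(p,pts)+.5-np.array(off))*k
    m=np.zeros((n[1]*k,n[0]*k),np.float32);cv2.fillPoly(m,[np.round(uv).astype(np.int32)],1)
    return cv2.resize(m,n,interpolation=cv2.INTER_AREA)
def fitsock(p,ref=(561,20)):
    d=p["depth"][188:216,355:380];g=p["image"][188:216,355:380].astype(float).mean(2)
    res=[]
    D=((d>1085)&(d<1200)).astype(float)
    for af in(20.6,22):
        best=min(((np.abs(render(p,hexpts(x,y,a,41,af))-D).sum(),x,y,a) for x in np.arange(ref[0]-8,ref[0]+8,1) for y in np.arange(ref[1]-8,ref[1]+8,1) for a in range(0,60,6)))
        best=min(((np.abs(render(p,hexpts(x,y,a,41,af))-D).sum(),x,y,a) for x in best[1]+np.arange(-1,1.1,.5) for y in best[2]+np.arange(-1,1.1,.5) for a in best[3]+np.arange(-6,7,2)))
        res.append((af,)+best)
    return res,g
E
python3 - <<'E'
from fit import *
from scipy.spatial.transform import Rotation as Ro
np.set_printoptions(precision=1,suppress=True,linewidth=170)
s=robot.sense();R=Ro.from_euler('xyz',s["orientation"],degrees=True).as_matrix()
print(R, "jaw yaw",np.degrees(np.arctan2(R[1,1],R[0,1])))
p=robot.read_camera("top");r,g=fitsock(p);print(r);print(g.astype(int))
# rim circle: points at floor+socket level
P=cloud(p,np.ones((480,640),bool));B=P[(abs(P[:,0]-560)<60)&(abs(P[:,1]-25)<60)&(P[:,2]>49)&(P[:,2]<58)]
print(cv2.minAreaRect(B[:,:2].astype(np.float32)))
E
```

```text
[[ 0.   0.2  1. ]
 [-0.   1.  -0.2]
 [-1.  -0.   0. ]] jaw yaw 75.80497930793108
[(20.6, np.float64(10.1015625), np.float64(557.0), np.float64(22.0), np.int64(34)), (22, np.float64(22.65234375), np.float64(557.0), np.float64(22.0), np.int64(30))]
[[100 101 101 103 105 104 103 106 108  94  77  76  63  62  78  78  93 107 106 104 102 100 102 101 103]
 [103 103 103 103 104 106 105  76  46  41  37  36  30  30  38  44  45  65  68  94 107 106 103 102 102]
 [103 102 105 104 104  75  47  35  26  28  22  23  26  25  26  28  27  34  48  57  84 106 105 103 103]
 [102 103 104 106  77  43  24  22  21  19  18  20  20  18  20  19  21  24  28  36  50  73 107 103 101]
 [103 106 108  78  36  21  16  18  19  20  18  17  17  18  18  17  20  18  23  25  26  45  75 108 101]
 [106 108  79  38  21  19  18  18  20  19  21  63  62  62  64  66  62  18  20  23  23  28  49  85 103]
 [104  95  44  21  18  17  19  22  62  60  59  63  61  59  59  61  57  15  18  19  20  26  25  40  87]
 [104  67  26  19  16  22  65  62  59  59  60  63  60  60  60  59  62  63  65  62  20  16  24  32  71]
 [ 93  45  16  18  20  63  61
[... 1428 characters left out ...]
93  67  59  55  58  55  56  56  57  58  57  58  61  58  57  56  57  58  67  90 102 101]
 [ 99 101 103 104  98  74  61  59  56  55  57  58  57  57  56  56  58  58  57  56  73  90  99 101 100]
 [ 99 101 102 101 104 105  87  68  58  58  55  57  56  55  58  57  56  56  74  73  95 102 101 101 101]
 [100 101 101 101 100 103 104  98  90  75  63  63  64  57  59  72  72  81  96 103 102 100  99  99  99]
 [101 100 104 101  98  99  99 101 102 103  96  95  93  94  96  95  99 101 102 100 103 100  99 100  99]
 [102 102 102  98 103  98 101 100  99 100 100 100  99 100 100  99 101  98 100 100 100  99  99  99 102]]
((558.2630615234375, 25.761821746826172), (91.25201416015625, 90.86376953125), 4.61048698425293)
```

```bash
cat >> fit.py <<'E'
def fit2(p,ref=(558,22)):
    g=p["image"][188:216,355:380].astype(float).mean(2)
    W=np.clip((58-g)/40,0,1); m=(g<53).astype(np.uint8)
    n,l=cv2.connectedComponents(m,connectivity=4); c=l[14,14]
    pts=np.argwhere(l==c)[:,::-1].astype(np.int32)
    D=np.zeros(g.shape,np.float32);cv2.fillConvexPoly(D,cv2.convexHull(pts),1)
    f=lambda v:np.abs(render(p,hexpts(v[0],v[1],v[2],41.5,23.2))-D).sum()
    b=min((f((x,y,a)),x,y,a) for x in np.arange(ref[0]-6,ref[0]+7,1.) for y in np.arange(ref[1]-6,ref[1]+7,1.) for a in range(0,60,6))
    b=min((f((x,y,a)),x,y,a) for x in b[1]+np.arange(-1,1.1,.5) for y in b[2]+np.arange(-1,1.1,.5) for a in b[3]+np.arange(-6,7,1.5))
    return b,int(D.sum())
E
python3 - <<'E'
from fit import *
p=robot.read_camera("top");print(fit2(p))
print(atz(p,(369.3,202.4),41.5),proj(p,[[558.3,25.8,54],[558.3,25.8,42]]),proj(p,[[467.3,264.8,107]]))
E
```

```text
((np.float32(27.019531), np.float64(558.0), np.float64(21.5), np.float64(24.0)), 173)
[558.09514624  21.98835409  41.5       ] [[367.8346512  200.90298747]
 [367.18262988 202.20681314]] [[225.65927526 247.69207551]]
```

arm_command(rows=[[[1,-1,0,1.6],[2,-2,0,3.2],[3,-3,0,4.7],[4,-4,0,4.7],[5,-5,0,4.7],[6,-6.5,0,4.7],[6.16,-7.3,0,4.7],[6.16,-7.3,0,4.7]]], grip=1)

```text
time: 2.15
tool_pos: [468.5, 262.9, 227.2]
orientation: [-10.6, 90.0, 3.3]
wrist_force: [-0.4, -0.0, 0.3]
width: 85.3
```

arm_command(rows=[[[-0.02,0.04,-0.8,-1],[-0.02,0.04,-1.6,-1.7],[-0.02,0.04,-2.3,-1.7],[-0.02,0.04,-2.74,-1.7],[-0.02,0.04,-2.74,-1.7],[-0.02,0.04,-2.74,-1.7]]])

```text
time: 2.9
tool_pos: [467.2, 267.5, 91.3]
orientation: [19.3, 89.9, 23.1]
wrist_force: [-0.4, 0.5, -0.4]
width: 85.4
```

arm_command(rows=[[[0,0,0,0],[0,0,0,0],[0,0,0,0],[0,0,0,0],[0,0,0,0],[0,0,0,0]]], grip=0)

```text
time: 3.65
tool_pos: [466.8, 267.1, 90.8]
orientation: [-9.0, 90.0, -5.2]
wrist_force: [-1.4, -2.3, 5.5]
width: 26.4
```

Run:
```python
from h import *
s=robot.sense();print(s["q"],s["wrist_force"],s["moment"],s["width"],s["tool_pos"])
```

```text
[ 2.40713510e+01  1.84393375e-01  1.15614639e+02 -1.63830428e-02
  6.41746917e+01 -6.97277414e+01] [-1.36451631 -2.28194966  5.53304908] [-0.33723921  0.35172439  0.04166474] 26.41341142143046 [466.75331005 267.13504739  90.79300026]
```

arm_command(rows=[[[0,0,0.4,0],[0,0,0.9,0],[0,0,1.5,0],[0.3,-0.8,1.7,0],[0.6,-1.7,1.7,0],[0.9,-2.6,1.7,0],[1.3,-3.5,1.7,0],[1.6,-4.3,1.7,0],[1.8,-4.87,1.7,0],[1.8,-4.87,1.7,0],[1.8,-4.87,1.7,0]]])

```text
time: 5.03
tool_pos: [556.0, 24.0, 174.9]
orientation: [139.2, 89.9, 143.0]
wrist_force: [-1.1, 0.2, -3.0]
width: 26.1
```

Run:
```python
from h import *
np.set_printoptions(precision=1,suppress=True,linewidth=170)
p=robot.read_camera("top");q=robot.read_camera("side");s=robot.sense();print(s["tool_pos"],s["orientation"],s["wrist_force"],s["moment"],s["width"],s["q"])
for n,c in(("top",p),("side",q)):
    for t in("key_tip","key_grip"):
        for r in robot.landmark_of(t,c)[:5]:
            X=atz(c,r["at"],s["tool_pos"][2]-3-(81 if t=="key_tip" else 0)); 
            if abs(X[0]-557)<40 and abs(X[1]-23)<50: print(n,t,r["score"],np.array(r["at"]),X)
u=proj(q,[s["tool_pos"]-[0,0,50]])[0].astype(int);print(u)
a=cv2.resize(q["image"][u[1]-45:u[1]+45,u[0]-45:u[0]+45],(600,600),interpolation=cv2.INTER_CUBIC)
cv2.imwrite("pics/c2.png",cv2.convertScaleAbs(a,alpha=1.3))
```

```text
[556.   24.5 174.9] [139.8  90.  143.7] [-0.2  0.2 -3.4] [-0.  0. -0.] 26.662262865139272 [ -3.   -2.5 109.5   0.   73.  -96.9]
top key_grip 0.47 [374.5 188.3] [555.2  26.8 171.9]
side key_tip 0.6 [305.3 212.5] [549.9  23.9  90.9]
side key_tip 0.36 [309.3 212.4] [541.2  21.5  90.9]
side key_grip 0.58 [302.8 181.5] [553.3  27.6 171.9]
[302 199]
```

View pics/c2.png

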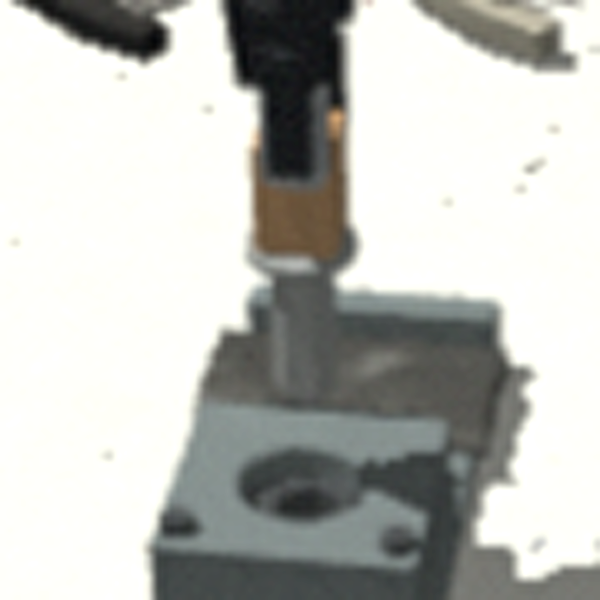

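Run:
```python
from h import *
np.set_printoptions(precision=1,suppress=True,linewidth=200)
q=robot.read_camera("side");p=robot.read_camera("top")
c=q["image"].astype(int)
for v in range(193,216): print(v,c[v,292:314].mean(1).astype(int))
a=cv2.resize(q["image"][175:225,280:330],(600,600),interpolation=cv2.INTER_LANCZOS4)
b=cv2.convertScaleAbs(a,alpha=2.2,beta=-60)
cv2.imwrite("pics/c3.png",b)
print(q["image"].shape, ray(q,(302,205))[1])
for A in(3.7,33.7):
    t=np.radians(A+60*np.arange(6));P=np.c_[556+10.97*np.cos(t),24.5+10.97*np.sin(t),np.full(6,120)]
    print(A,proj(q,P)[:,0])
```

```text
193 [198 185 148 114 111 123 130 131 135 136 133 116  77  62  63  67  82 124 175 200 199 200]
194 [199 199 184 148 111  91  99 104 111 116 111 102  85  65  70 102 143 175 198 202 202 201]
195 [200 201 201 187 150 106  74  70  72  72  68  68  65  64  84 151 197 203 202 200 200 201]
196 [199 199 196 179 155 116  65  60  65  66  67  63  61  63  80 141 190 196 193 190 195 201]
197 [200 197 174 136 116  96  64  61  67  67  67  66  63  61  70 109 149 164 159 149 162 180]
198 [200 187 149 113 109  95  64  63  67  67  67  67  64  64  67  92 113 115 113 111 112 120]
199 [200 174 115  91  92  87  70  64  66  70  68  64  64  62  69  89 107 108 109 108 109 109]
200 [199 171  98  60  62  75  84  71  69  66  67  65  65  64  66  77  90  91  95  94  97  99]
201 [201 175 104  59  55  74  88  77  67  67  68  66  64  64  64  61  61  59  61  63  63  65]
202 [191 172 117  59  54  73  89  82  70  67  66  66  65  64  63  60  55  57  56  56  55  56]
203 [147 138 104  61  57  71  85  83  70  68  67  65  64  64  63  61  58  56  56  56  52  53]
204 [73 71 67 63 62 74 87 81 72 68 67 67 64 64 63 63 59 58 59 58 5
[... 235 characters left out ...]
 62 64 70 85 84 69 73 74 69 64 66 63 65 72 74 76 85 92 95]
209 [66 66 65 63 65 70 84 87 69 70 73 71 67 64 63 68 74 77 82 90 93 89]
210 [68 67 66 66 63 72 85 84 71 69 72 72 67 63 64 68 75 76 79 82 80 76]
211 [73 72 69 68 68 72 81 83 72 72 73 71 67 65 64 66 70 72 72 69 70 68]
212 [77 75 75 74 70 67 73 74 71 70 72 70 67 65 67 69 72 71 69 68 66 69]
213 [76 75 78 78 73 65 64 63 64 66 69 68 64 65 69 70 72 71 68 68 70 69]
214 [90 86 86 84 78 70 69 61 56 57 63 61 61 62 65 66 67 68 66 67 66 70]
215 [112 110 110 104 102  98  94  85  81  75  76  78  76  73  74  71  68  65  68  70  63  64]
(480, 640, 3) [ 0.2 -0.8 -0.5]
3.7 [297.5 299.1 304.  307.2 305.6 300.8]
33.7 [297.7 301.5 306.1 307.  303.3 298.6]
```

View pics/c3.png

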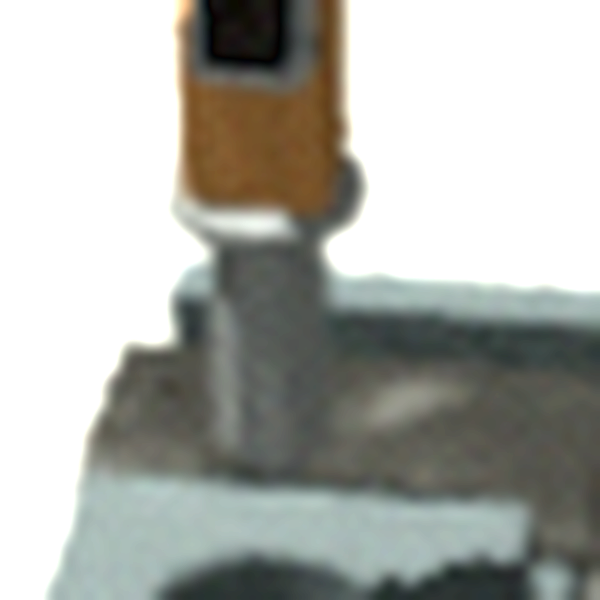

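Run:
```python
from fit import *
p=robot.read_camera("top");g=cv2.imread("pics/top0.png")[188:216,355:380].astype(float).mean(2)
m=(g<53).astype(np.uint8);m[:6]=0
n,l=cv2.connectedComponents(m,connectivity=4);c=l[14,14]
pts=np.argwhere(l==c)[:,::-1].astype(np.int32);D=np.zeros(g.shape,np.float32);cv2.fillConvexPoly(D,cv2.convexHull(pts),1)
for r in D[6:23].astype(int): print(''.join('.#'[x] for x in r))
for af in(22.5,23.6,24.5):
    f=lambda v:np.abs(render(p,hexpts(v[0],v[1],v[2],42,af))-D).sum()
    L=sorted((f((x,y,a)),x,y,a) for x in np.arange(554,562,.5) for y in np.arange(18,27,.5) for a in range(0,60,4))
    print(af,[tuple(float(k) for k in e) for e in L[:6]])
    for a in range(0,60,6): print(a,round(float(min(f((x,y,a)) for x in L[0][1]+np.arange(-1,1.1,.5) for y in L[0][2]+np.arange(-1,1.1,.5))),1),end='; ')
    print()
```

```text
.........................
.........................
...........########......
..........##########.....
.........############....
.........############....
........##############...
.......###############...
.......################..
.......################..
.......###############...
........##############...
.........############....
.........############....
..........##########.....
...........########......
.........................
22.5 [(35.5546875, 558.0, 21.5, 48.0), (35.63671875, 557.5, 22.5, 36.0), (35.73828125, 558.0, 22.0, 12.0), (35.74609375, 557.5, 22.5, 24.0), (35.7734375, 558.0, 22.5, 36.0), (35.77734375, 557.0, 22.0, 32.0)]
0 38.5; 6 37.5; 12 35.7; 18 35.8; 24 35.7; 30 35.7; 36 35.6; 42 36.2; 48 35.6; 54 37.0; 
23.6 [(22.28515625, 558.0, 22.0, 24.0), (22.515625, 558.0, 22.0, 28.0), (22.58203125, 558.5, 22.0, 28.0), (22.7109375, 558.0, 21.5, 32.0), (22.72265625, 557.5, 22.0, 28.0), (22.79296875, 558.0, 22.0, 32.0)]
0 29.9; 6 28.8; 12 26.3; 18 24.6; 24 22.3; 30 22.3; 36 22.8; 42 24.5; 48 26.2; 54 28.3; 
24.5 [(13.15234375, 558.0, 22.0, 32.0), (13.40625, 558.0, 22.0, 28.0), (13.62109375, 558.0, 21.5, 32.0), (13.85546875, 558.0, 21.5, 28.0), (14.484375, 558.0, 22.0, 36.0), (14.515625, 557.5, 22.0, 32.0)]
0 25.1; 6 24.2; 12 22.3; 18 18.2; 24 14.7; 30 13.4; 36 14.5; 42 18.3; 48 21.7; 54 24.2;
```

arm_command(rows=[[[0.02,0,0,1.5],[0.02,0,-0.2,3],[0.02,0,-0.5,4.25],[0.02,0,-0.8,4.25],[0.02,0,-0.88,4.25],[0.02,0,-0.88,4.25]]])

```text
time: 6.22
tool_pos: [557.3, 23.7, 130.7]
orientation: [147.6, 90.0, 176.9]
wrist_force: [0.2, -0.3, -2.8]
width: 26.2
```

arm_command(rows=[[[0,0,-0.04,0],[0,0,-0.08,0],[0,0,-0.12,0],[0,0,-0.16,0],[0,0,-0.16,0]]])

```text
time: 6.85
tool_pos: [557.3, 23.4, 122.9]
orientation: [-162.1, 90.0, -132.8]
wrist_force: [-0.9, -0.6, -3.1]
width: 26.3
```

arm_command(rows=[[[0,0,-0.05,0],[0,0,-0.1,0],[0,0,-0.15,0],[0,0,-0.15,0]]])

```text
time: 7.35
tool_pos: [557.2, 23.4, 115.0]
orientation: [-177.7, 90.0, -148.4]
wrist_force: [-0.9, -2.1, -3.8]
width: 26.2
```

Run:
```python
from h import *
s=robot.sense();print(s["tool_pos"],s["wrist_force"],s["moment"],s["q"])
```

```text
[557.15601247  23.40124583 114.97702274] [-0.93867518 -2.12439399 -3.77842339] [-0.63052461  0.25249969  0.01344994] [-3.09629554e+00  1.08740112e+00  1.12138219e+02 -3.08641340e-02
  6.68153507e+01 -1.22384973e+02]
```

arm_command(rows=[[[-0.005,-0.01,-0.05,0],[-0.005,-0.01,-0.1,0],[-0.005,-0.01,-0.15,0],[-0.005,-0.01,-0.2,0],[-0.005,-0.01,-0.2,0]]])

```text
time: 7.98
tool_pos: [557.0, 23.0, 105.1]
orientation: [172.1, 90.0, -158.6]
wrist_force: [-0.7, -1.9, -4.6]
width: 26.1
```

arm_command(rows=[[[0,-0.01,-0.02,0],[0,-0.01,-0.04,0],[0,-0.01,-0.05,0],[0,-0.01,-0.05,0]]])

```text
time: 8.48
tool_pos: [557.4, 22.8, 103.6]
orientation: [14.4, 90.0, 43.8]
wrist_force: [-2.5, -0.9, 2.6]
width: 26.3
```

arm_command(rows=[[[0,0,0.01,-1.4],[0,0,0.01,-2.8],[0,0,0.01,-4.2],[0,0,0.01,-5.6],[0,0,0.01,-7],[0,0,0.01,-8.4],[0,0,0.01,-9.8],[0,0,0.01,-11.2],[0,0,0.01,-12.6],[0,0,0.01,-14],[0,0,0.01,-15],[0,0,0.01,-15]]])

```text
time: 9.98
tool_pos: [558.2, 23.2, 103.7]
orientation: [81.6, 89.8, 21.0]
wrist_force: [2.4, 1.7, -3.5]
width: 26.1
```

Run:
```python
from h import *
np.set_printoptions(precision=2,suppress=True)
p=robot.read_camera("top");s=robot.sense();print(s["tool_pos"],s["wrist_force"],s["moment"],s["q"])
cv2.imwrite("pics/t4.png",cv2.resize(p["image"][160:250,330:470],(784,504)))
```

```text
[558.22  23.16 103.68] [ 3.1   1.24 -4.31] [ 0.34 -0.68  0.02] [ -3.17   1.83 112.57   0.08  65.43 -32.59]
```

View pics/t4.png

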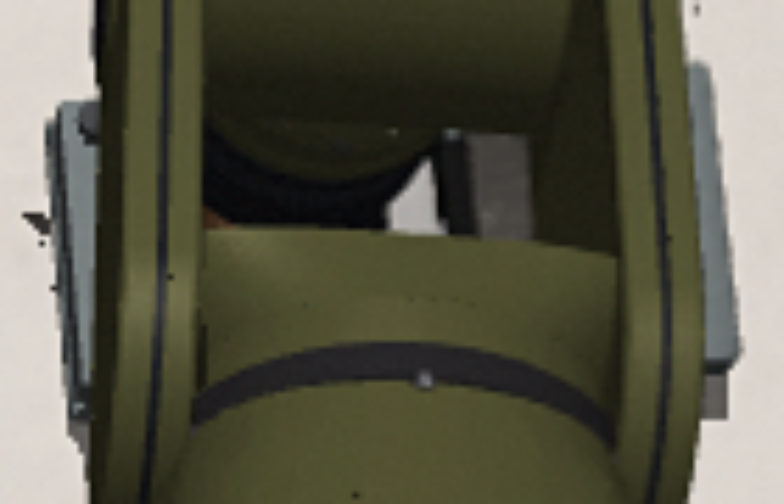

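arm_command(rows=[[[0,0,0,0],[0,0,0,0],[0,0,0,0],[0,0,0,0],[0,0,0,1.6],[0,0,0,3.2],[0,0,0,4.8],[0,0,0,6.4],[0,0,0,8],[0,0,0,9.6],[0,0,0,11.2],[0,0,0,12.8]]], grip=1)

```text
time: 11.52
tool_pos: [557.2, 22.6, 103.6]
orientation: [-91.1, 90.0, -74.7]
wrist_force: [1.3, -0.5, 0.5]
width: 85.6
```

Run:
```python
from h import *
np.set_printoptions(precision=2,suppress=True)
q=robot.read_camera("side");s=robot.sense();print(s["tool_pos"],s["wrist_force"],s["moment"],s["q"],s["width"])
cv2.imwrite("pics/s5.png",cv2.resize(q["image"][150:260,250:370],(720,660))[:600])
```

```text
[557.21  22.56 103.58] [ 0.4  -0.19  0.59] [-0.    0.06 -0.01] [  -3.19    1.81  112.6    -0.     65.59 -109.8 ] 85.0751559195075
```

View pics/s5.png

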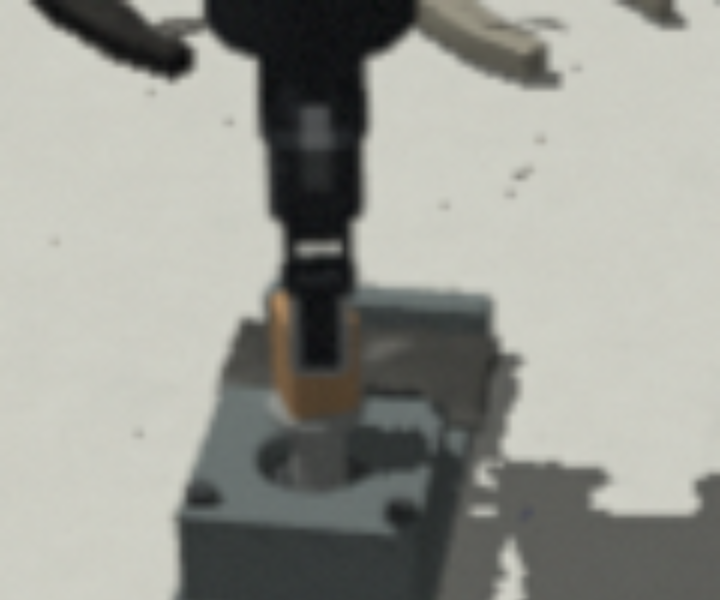

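arm_command(rows=[[[0,0,0,1.2],[0,0,0,2.2],[0,0,0,2.2],[0,0,0,2.2]]])

```text
time: 12.08
tool_pos: [557.2, 22.6, 103.6]
orientation: [-28.6, 90.0, 0.6]
wrist_force: [0.5, 0.6, -0.0]
width: 85.3
```

arm_command(rows=[[[0,0,0,0],[0,0,0,0],[0,0,0,0],[0,0,0,0],[0,0,0,0],[0,0,0,0]]], grip=0)

```text
time: 12.82
tool_pos: [557.5, 22.4, 103.9]
orientation: [-60.5, 90.0, -31.2]
wrist_force: [0.0, -0.8, 2.5]
width: 26.3
```

arm_command(rows=[[[0,0,0,-1.4],[0,0,0,-2.8],[0,0,0,-4.2],[0,0,0,-5.6],[0,0,0,-7]]])

```text
time: 13.45
tool_pos: [557.7, 22.6, 103.9]
orientation: [0.7, 89.9, -12.2]
wrist_force: [1.8, -2.1, 1.9]
width: 26.3
```

Run:
```python
from h import *
np.set_printoptions(precision=2,suppress=True)
s=robot.sense();print(s["tool_pos"],s["wrist_force"],s["moment"],s["q"],s["width"])
```

```text
[557.73  22.56 103.88] [ 1.82 -2.11  1.95] [-0.14 -0.22  0.22] [ -3.19   1.81 112.57  -0.01  65.54 -80.24] 26.270637597542006
```

arm_command(rows=[[[0,0,0,-1],[0,0,0,-2]]])

```text
time: 13.7
tool_pos: [557.8, 22.6, 103.8]
orientation: [17.5, 89.9, -7.4]
wrist_force: [1.3, -0.4, 1.7]
width: 26.3
```

```bash
cat > s.py <<'E'
from h import *
np.set_printoptions(precision=2,suppress=True)
s=robot.sense();print(s["tool_pos"],s["wrist_force"],s["moment"],s["q"][5],s["width"],s["time"])
E
python3 s.py
```

```text
[557.8   22.59 103.85] [ 1.33 -0.42  1.66] [-0.16 -0.33  0.27] -68.3230451462903 26.273353904426557 13.7
```

arm_command(rows=[[[0,0,0,-1],[0,0,0,-2]]])

```text
time: 13.95
tool_pos: [557.9, 22.6, 103.9]
orientation: [31.1, 89.9, -5.8]
wrist_force: [2.4, -0.9, 1.0]
width: 26.2
```

```bash
python3 s.py
```

```text
[557.94  22.57 103.89] [ 2.37 -0.93  0.96] [-0.2  -0.38  0.24] -56.32132937844714 26.19460236522802 13.95
```

arm_command(rows=[[[0,0,0,-1],[0,0,0,-2]]])

```text
time: 14.2
tool_pos: [558.0, 22.6, 103.9]
orientation: [36.3, 89.9, -12.5]
wrist_force: [1.0, -1.7, 1.3]
width: 26.6
```

```bash
python3 s.py
```

```text
[557.99  22.6  103.89] [ 1.02 -1.68  1.26] [-0.14 -0.45  0.61] -44.37864876911708 26.551262149625877 14.2
```

arm_command(rows=[[[0,0,0,-1],[0,0,0,-2]]])

```text
time: 14.45
tool_pos: [558.1, 22.6, 103.9]
orientation: [51.4, 89.9, -9.5]
wrist_force: [2.4, -0.7, 0.6]
width: 26.2
```

```bash
python3 s.py
```

```text
[558.07  22.56 103.88] [ 2.43 -0.74  0.61] [-0.23 -0.6   0.23] -32.330105290836286 26.22399450251521 14.45
```

```bash
python3 s.py
python3 - <<'E'
from h import *
p=robot.read_camera("top");q=robot.read_camera("side")
a=cv2.resize(p["image"][165:240,335:465],(650,375),interpolation=cv2.INTER_CUBIC)
b=cv2.resize(q["image"][175:235,280:345],(325,300),interpolation=cv2.INTER_CUBIC)
o=np.zeros((600,790,3),np.uint8);o[:300,:650]=a[:300];o[300:,:325]=b
c=cv2.resize(q["image"][190:250,300:345],(225,300),interpolation=cv2.INTER_CUBIC);o[300:,330:555]=c
cv2.imwrite("pics/s6.png",o)
E
python3 s.py
```

```text
[558.07  22.56 103.88] [ 2.43 -0.74  0.61] [-0.23 -0.6   0.23] -32.330105290836286 26.22399450251521 14.45
[558.05  22.59 103.89] [ 1.95 -1.66  0.18] [-0.25 -0.69 -0.13] -32.47080852580728 26.098678932730387 14.55
```

View pics/s6.png

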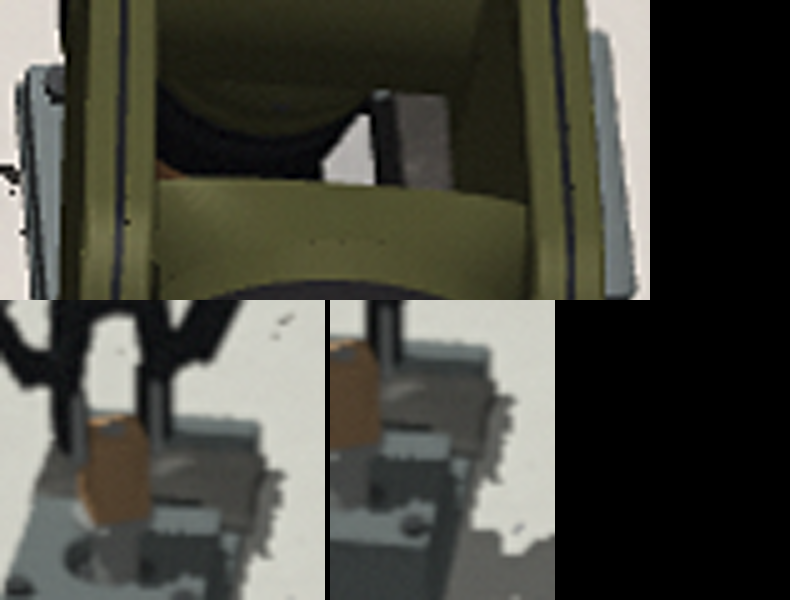

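arm_command(rows=[[[0,0,0,0],[0,0,0,0],[0,0,0,0],[0,0,0,0],[0,0,0,1.6],[0,0,0,3.2],[0,0,0,4.8],[0,0,0,6.4],[0,0,0,8],[0,0,0,9.6],[0,0,0,11.2],[0,0,0,12.8]]], grip=1)

```text
time: 16.05
tool_pos: [557.1, 22.7, 103.5]
orientation: [143.9, 90.0, 160.3]
wrist_force: [-0.7, -0.3, 0.0]
width: 85.3
```

arm_command(rows=[[[0,0,0,1.2],[0,0,0,2.2],[0,0,0,2.2],[0,0,0,2.2]]])

```text
time: 16.55
tool_pos: [557.2, 22.6, 103.5]
orientation: [136.0, 90.0, 165.2]
wrist_force: [0.5, 0.8, 0.5]
width: 85.5
```

```bash
python3 - <<'E'
from h import *
p=robot.read_camera("top");q=robot.read_camera("side")
a=p["image"][165:240,335:465];cv2.imwrite("pics/raw7.png",a)
b=cv2.resize(q["image"][175:235,280:345],(650,600),interpolation=cv2.INTER_CUBIC)
cv2.imwrite("pics/s7.png",b)
E
python3 s.py
```

```text
[557.19  22.63 103.52] [ 0.27  0.39 -0.08] [ 0.02 -0.03  0.05] -122.4415161933864 85.41531800479122 16.65
```

View pics/s7.png

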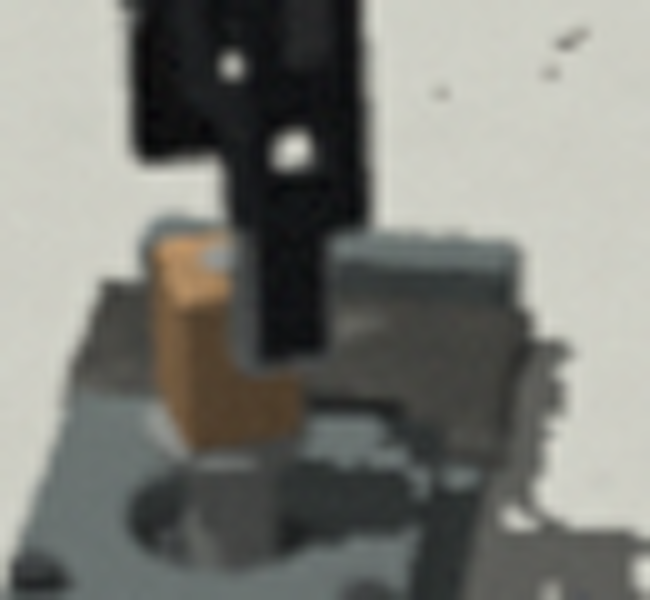

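The key stands upright in the socket, handle around (225,340), and is ready for a fresh grip.

arm_command(rows=[[[0,0,0,0],[0,0,0,0],[0,0,0,0],[0,0,0,0],[0,0,0,0],[0,0,0,0]]], grip=0)

```text
time: 17.4
tool_pos: [557.5, 22.4, 103.9]
orientation: [-63.6, 89.9, -34.3]
wrist_force: [0.0, -1.5, 3.2]
width: 26.1
```

```bash
python3 s.py
```

```text
[557.51  22.36 103.91] [ 0.04 -1.5   3.15] [-0.42 -0.01 -0.14] -122.48497511908405 26.114579690412743 17.4
```

arm_command(rows=[[[0,0,0,-1],[0,0,0,-1]]])

```text
time: 17.65
tool_pos: [557.6, 22.4, 103.9]
orientation: [-46.6, 89.9, -23.3]
wrist_force: [0.2, -1.4, 2.6]
width: 26.2
```

```bash
python3 s.py
```

```text
[557.58  22.42 103.94] [ 0.23 -1.35  2.56] [-0.44 -0.06 -0.16] -116.54450093151944 26.231083872274613 17.65
```

arm_command(rows=[[[0,0,0,-1],[0,0,0,-1]]])

```text
time: 17.9
tool_pos: [557.6, 22.5, 103.9]
orientation: [-31.7, 89.9, -14.2]
wrist_force: [0.4, -2.5, 3.2]
width: 26.2
```

```bash
python3 s.py
```

```text
[557.56  22.54 103.91] [ 0.4  -2.45  3.16] [-0.46 -0.08  0.03] -110.64017628451249 26.21410885096522 17.9
```

arm_command(rows=[[[0,0,0,-1],[0,0,0,-1]]])

```text
time: 18.15
tool_pos: [557.4, 22.8, 103.9]
orientation: [15.7, 90.0, 27.2]
wrist_force: [0.6, -0.5, 4.2]
width: 26.1
```

```bash
python3 s.py
```

```text
[557.44  22.79 103.89] [ 0.59 -0.49  4.22] [-0.17  0.02 -0.08] -104.68348236547291 26.143444027628586 18.15
```

arm_command(rows=[[[0,0,0,-1],[0,0,0,-1]]])

```text
time: 18.4
tool_pos: [557.5, 22.8, 103.9]
orientation: [17.2, 90.0, 22.7]
wrist_force: [-0.1, -0.7, 4.8]
width: 26.3
```

```bash
python3 s.py
```

```text
[557.46  22.78 103.93] [-0.07 -0.71  4.78] [-0.14 -0.01 -0.02] -98.70303398857226 26.303249524172937 18.4
```

arm_command(rows=[[[0,0,0,-1],[0,0,0,-1]]])

```text
time: 18.65
tool_pos: [557.6, 22.5, 103.9]
orientation: [-14.5, 89.9, -14.9]
wrist_force: [0.9, -1.8, 3.9]
width: 25.8
```

```bash
python3 s.py
```

```text
[557.58  22.54 103.89] [ 0.87 -1.83  3.91] [-0.37 -0.11 -0.05] -92.71515221214746 25.840407939487992 18.65
```

arm_command(rows=[[[0,0,0,-1],[0,0,0,-2]]])

```text
time: 18.9
tool_pos: [557.6, 22.5, 103.9]
orientation: [-18.6, 89.9, -31.2]
wrist_force: [0.8, -1.0, 4.3]
width: 26.2
```

```bash
python3 s.py
```

```text
[557.62  22.48 103.88] [ 0.82 -1.03  4.25] [-0.31 -0.18  0.58] -80.60707434221507 26.23036375378496 18.9
```

arm_command(rows=[[[0,0,0,-1],[0,0,0,-1]]])

```text
time: 19.15
tool_pos: [557.7, 22.5, 103.9]
orientation: [4.6, 89.9, -13.9]
wrist_force: [1.2, -1.8, 3.8]
width: 26.4
```

```bash
python3 s.py
```

```text
[557.65  22.51 103.9 ] [ 1.23 -1.8   3.76] [-0.43 -0.24 -0.08] -74.7036085592317 26.3882046917781 19.15
```

```bash
python3 - <<'E'
from h import *
np.set_printoptions(linewidth=200)
A=cv2.imread("pics/top0.png");t=cv2.imread("pics/t4.png");T=cv2.resize(t,(140,90),interpolation=cv2.INTER_AREA)
R7=cv2.imread("pics/raw7.png");p=robot.read_camera("top");N=p["image"];cv2.imwrite("pics/top8.png",N)
print("cols 400..425")
for r in(186,190,194,198):
    print(r,"init",A[r,400:426].mean(1).astype(int));print("   s1",T[r-160,70:96].mean(1).astype(int));print("   s2",R7[r-165,65:91].mean(1).astype(int));print("   now",N[r,400:426].mean(1).astype(int))
E
python3 s.py
```

```text
cols 400..425
186 init [148 159 153 152 147  92   7  14  16  18  23  43  50  51  54  52  52  53  52  51  51  50  50  49  50  50]
   s1 [23 24 25 25 25 21 14 11 11 20 21 20 20 33 55 65 65 64 64 64 63 62 60 51 32 21]
   s2 [26 22 25 24 24 25 17  9 11 18 22 21 20 25 48 66 65 66 66 65 64 63 62 58 39 21]
   now [24 23 25 24 26 23 19 10 10 22 48 56 23 26 50 68 68 67 67 64 65 63 63 62 43 21]
190 init [151 151 149 145 114   0   9  18  17  19  17  17  37  53  52  53  53  51  52  52  53  52  50  50  50  50]
   s1 [ 13  13  11  20  86 159 144  48  14  20  23  22  22  30  50  65  65  64  64  65  65  64  63  58  39  23]
   s2 [ 18  10  15  10  36 119 181 181 155  15  19  21  22  19  44  69  65  63  65  63  64  66  64  66  45  20]
   now [14 11 15 14 10 18 28 27 43 61 62 62 62 57 44 26 27 49 57 35 26 22 33 58 47 26]
194 init [148 148 146 149 133  25   4  13  20  17  17  16  25  48  54  54  55  54  55  55  53  55  54  53  50  52]
   s1 [ 29  93 161 177 175 172 166 121  18  12  21  23  22  23  43  65  66  67  67  67  66  66  66  63  47  25]
   s2 [  3  32 113 176 177 174 176 174 151  56  15  23  20  21  26  50  67  67  65  68  68  68  66  66  50  27]
   now [ 12  10  10   9  12  14  21  25  28  41  59  65  61  62  62  56 104 132  79  59  51  53  67  68  56  32]
198 init [146 146 147 143 138 100   0   6  18  18  15  16  22  39  57  69  70  65  58  56  58  60  58  58  55  54]
   s1 [169 171 171 173 172 171 168 133  34  14  18  22  21  21  35  63  81  83  76  71  70  71  72  69  57  37]
   s2 [174 172 172 171 171 172 172 171 174 146   4  21  22  21  21  48  87  87  81  73  68  70  72  72  60  38]
   now [14 16 15 11 11 16 25 30 30 20  7 14 22 25 33 60 61 33 44 41 54 73 72 71 61 35]
[557.62  22.53 103.87] [ 1.48 -1.42  4.29] [-0.4  -0.2  -0.03] -74.69509055243438 26.275254869167764 19.2
```

arm_command(rows=[[[0,0,0,-1],[0,0,0,-2]]])

```text
time: 19.45
tool_pos: [557.7, 22.6, 103.9]
orientation: [20.1, 89.9, -10.6]
wrist_force: [1.0, -1.1, 4.8]
width: 26.3
```

```bash
python3 s.py
```

```text
[557.69  22.55 103.88] [ 1.01 -1.07  4.76] [-0.39 -0.35  0.3 ] -62.521576772422605 26.309932046909942 19.45
```

arm_command(rows=[[[0,0,0,-1],[0,0,0,-2]]])

```text
time: 19.7
tool_pos: [557.8, 22.6, 103.9]
orientation: [47.4, 89.9, 4.7]
wrist_force: [1.1, -1.7, 4.0]
width: 26.2
```

```bash
python3 s.py
python3 - <<'E'
from h import *
q=robot.read_camera("side")
b=cv2.resize(q["image"][175:235,280:345],(650,600),interpolation=cv2.INTER_CUBIC)
cv2.imwrite("pics/s9.png",b)
E
python3 s.py
```

```text
[557.76  22.65 103.88] [ 1.11 -1.65  4.03] [-0.27 -0.42  0.03] -50.47922829702553 26.21443270072897 19.7
[557.76  22.63 103.89] [ 2.08 -2.05  4.48] [-0.28 -0.37 -0.01] -50.34853825575129 25.645489166560267 19.75
```

View pics/s9.png

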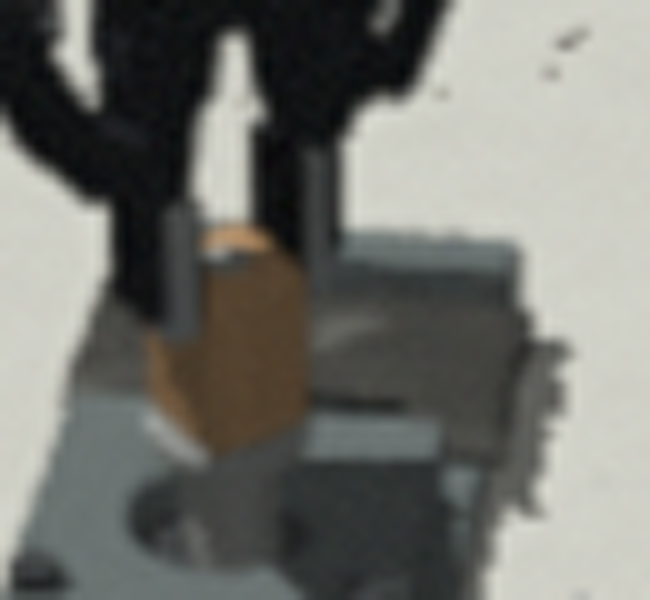

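arm_command(rows=[[[0,0,0,-1]]])

```text
time: 19.88
tool_pos: [557.7, 22.7, 103.9]
orientation: [64.2, 89.9, 15.5]
wrist_force: [1.1, -1.3, 4.9]
width: 26.4
```

```bash
python3 s.py
```

```text
[557.65  22.7  103.89] [ 1.1  -1.33  4.9 ] [-0.23 -0.25  0.07] -44.55768364018363 26.370223015189097 19.875
```

arm_command(rows=[[[0,0,0,-1]]])

```text
time: 20.0
tool_pos: [557.6, 22.8, 103.9]
orientation: [80.8, 89.9, 26.1]
wrist_force: [1.1, -0.5, 4.7]
width: 26.4
```

```bash
python3 s.py
```

```text
[557.58  22.79 103.86] [ 1.12 -0.54  4.71] [-0.22 -0.32  0.03] -38.53354097756997 26.388271863102663 20.0
```

arm_command(rows=[[[0,0,0,-1]]])

```text
time: 20.12
tool_pos: [557.8, 22.6, 103.9]
orientation: [63.6, 89.9, 2.9]
wrist_force: [2.6, -1.5, 4.1]
width: 26.4
```

```bash
python3 s.py
```

```text
[557.79  22.64 103.89] [ 2.57 -1.49  4.13] [-0.31 -0.52  0.06] -32.53608698397281 26.40700581540702 20.125
```

arm_command(rows=[[[0,0,0,0],[0,0,0,0],[0,0,0,0],[0,0,0,0],[0,0,0,1.6],[0,0,0,3.2],[0,0,0,4.8],[0,0,0,6.4],[0,0,0,8],[0,0,0,9.6],[0,0,0,11.2],[0,0,0,12.8]]], grip=1)

```text
time: 21.62
tool_pos: [557.1, 22.7, 103.5]
orientation: [133.5, 90.0, 150.0]
wrist_force: [-0.3, -0.8, 0.4]
width: 85.1
```

arm_command(rows=[[[0,0,0,1.2],[0,0,0,2.2],[0,0,0,2.2],[0,0,0,2.2]]])

```text
time: 22.12
tool_pos: [557.1, 22.6, 103.5]
orientation: [144.7, 90.0, 173.9]
wrist_force: [-0.6, 0.0, 0.4]
width: 85.1
```

```bash
python3 - <<'E'
from h import *
np.set_printoptions(linewidth=200)
R7=cv2.imread("pics/raw7.png");p=robot.read_camera("top");N=p["image"];cv2.imwrite("pics/top10.png",N)
q=robot.read_camera("side");cv2.imwrite("pics/side10.png",q["image"])
for r in(190,192,194,196,198,199):
    print(r,"s2",R7[r-165,65:91].mean(1).astype(int));print("  now",N[r,400:426].mean(1).astype(int))
E
python3 s.py
```

```text
190 s2 [ 18  10  15  10  36 119 181 181 155  15  19  21  22  19  44  69  65  63  65  63  64  66  64  66  45  20]
  now [ 15  13  11   9  35 119 181 181 154  15  19  22  23  20  43  67  65  63  64  64  66  63  67  65  46  20]
192 s2 [ 15  12   3  58 146 182 176 176 152  40  16  19  22  19  33  56  66  65  64  65  67  65  68  72  54  23]
  now [ 15   9   6  57 147 181 177 174 150  42  17  19  23  22  32  56  65  64  64  63  66  67  67  72  53  23]
194 s2 [  3  32 113 176 177 174 176 174 151  56  15  23  20  21  26  50  67  67  65  68  68  68  66  66  50  27]
  now [  3  34 113 177 175 175 175 175 152  56  15  21  21  21  27  50  67  67  68  66  68  65  65  67  51  26]
196 s2 [114 178 175 171 172 173 172 172 160  94  11  21  20  22  28  52  69  70  73  72  71  69  68  67  56  35]
  now [112 176 176 170 173 173 172 172 163  97  10  21  21  20  28  53  69  69  70  74  72  68  68  68  55  33]
198 s2 [174 172 172 171 171 172 172 171 174 146   4  21  22  21  21  48  87  87  81  73  68  70  72  72  60  38]
  now [175 173 172 171 171 174 173 170 174 148   5  21  21  20  19  48  84  85  82  73  68  68  72  71  63  36]
199 s2 [173 173 171 172 170 173 172 170 175 150   1  20  23  19  18  41  71  79  76  73  71  71  73  72  61  38]
  now [173 172 172 170 170 172 171 170 173 151   1  19  21  22  20  43  72  81  79  71  70  70  73  73  63  38]
[557.17  22.62 103.5 ] [-0.56  0.43  0.41] [-0.03  0.07 -0.01] -122.44976187340562 85.21836473629567 22.225
```

Run:
```python
from h import *
np.set_printoptions(precision=1,suppress=True,linewidth=170)
q=robot.read_camera("side")
P=cloud(q,np.ones((480,640),bool));im=q["image"].reshape(-1,3)
hsv=cv2.cvtColor(q["image"],cv2.COLOR_BGR2HSV)
m=(hsv[...,0]>5)&(hsv[...,0]<20)&(hsv[...,1]>90);m[:,:280]=0;m[:,330:]=0;m[:170]=0;m[235:]=0
C=cloud(q,m);print(len(C),C.min(0),C.max(0),np.percentile(C[:,2],[2,10,50,90,98]))
for r in robot.masks_of("key_grip",q): 
    if 280<r["bbox"][0]<330 and r["bbox"][1]<240: D=cloud(q,r["region"]);print(r["score"],r["bbox"],np.percentile(D[:,2],[1,5,50,95,99]))
T=[proj(q,[[558,22,z]])[0] for z in(54,73,78,120,144)];print(np.array(T))
b=cv2.resize(q["image"][165:240,270:345],(600,600),interpolation=cv2.INTER_CUBIC);
for z,c in((73,(0,0,255)),(78,(0,0,255)),(120,(0,255,0))):
    t=np.linspace(0,6.28,40);rr=19 if z<100 else 14
    uv=(proj(q,np.c_[558+rr*np.cos(t),22+rr*np.sin(t),np.full(40,z)])-[270,165]+.5)*8
    cv2.polylines(b,[np.round(uv).astype(int)],True,c,1)
cv2.imwrite("pics/s11.png",b)
```

```text
149 [540.1  13.7  81.2] [573.6  41.  120.9] [ 82.8  85.1  98.6 119.1 120.2]
0.61 [297.9, 201.2, 17.4, 32.6] [ 42.1  46.   83.5 120.5 128.4]
[[302.3 225.1]
 [302.2 218.2]
 [302.1 216.4]
 [301.8 200.6]
 [301.6 191.3]]
```

View pics/s11.png

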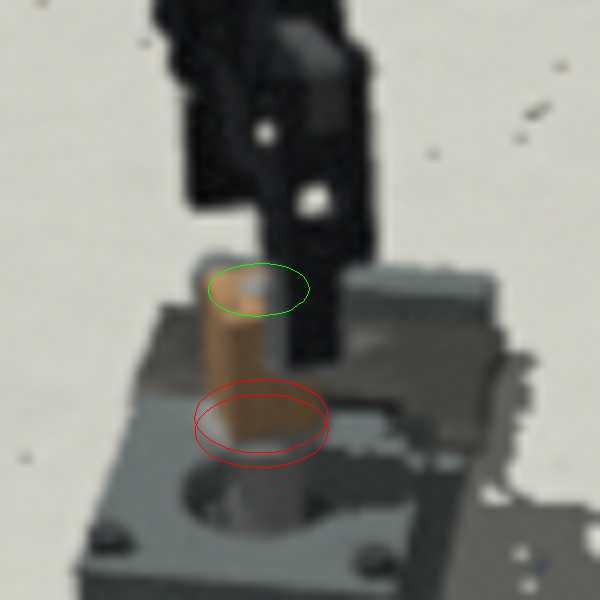

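arm_command(rows=[[[0,0,0,0],[0,0,0,0],[0,0,0,0],[0,0,0,0],[0,0,0,0],[0,0,0,0]]], grip=0)

```text
time: 23.08
tool_pos: [557.5, 22.5, 103.9]
orientation: [-45.9, 90.0, -16.6]
wrist_force: [0.6, -1.3, 1.6]
width: 26.1
```

arm_command(rows=[[[0,0,0,-0.5],[0,0,0,-0.5]]])

```text
time: 23.32
tool_pos: [557.5, 22.5, 103.9]
orientation: [-47.2, 90.0, -20.9]
wrist_force: [0.1, -0.2, 2.0]
width: 26.5
```

```bash
python3 s.py
```

```text
[557.46  22.52 103.87] [ 0.1  -0.19  1.98] [-0.19 -0.03 -0.03] -119.52779829981858 26.521353004312722 23.325
```

arm_command(rows=[[[0,0,0,-0.5],[0,0,0,-0.5]]])

```text
time: 23.58
tool_pos: [557.5, 22.5, 103.8]
orientation: [-48.8, 90.0, -25.4]
wrist_force: [0.5, -0.5, 3.9]
width: 26.2
```

```bash
python3 s.py
```

```text
[557.47  22.5  103.83] [ 0.52 -0.52  3.85] [-0.17 -0.1   0.11] -116.57372786916977 26.1770461476625 23.575
```

arm_command(rows=[[[0,0,0,-0.5],[0,0,0,-0.5]]])

```text
time: 23.82
tool_pos: [557.5, 22.5, 103.8]
orientation: [-46.6, 90.0, -26.2]
wrist_force: [0.6, -2.2, 3.1]
width: 26.4
```

```bash
python3 s.py
```

```text
[557.51  22.49 103.85] [ 0.61 -2.23  3.1 ] [-0.23 -0.08  0.17] -113.59383890939428 26.37554857863662 23.825
```

arm_command(rows=[[[0,0,0,-0.5],[0,0,0,-0.5]]])

```text
time: 24.08
tool_pos: [557.5, 22.5, 103.8]
orientation: [-42.6, 90.0, -25.2]
wrist_force: [0.2, -1.4, 3.6]
width: 26.3
```

```bash
python3 s.py
```

```text
[557.48  22.53 103.83] [ 0.18 -1.44  3.57] [-0.27 -0.11  0.33] -110.60566350709423 26.333670532435942 24.075
```

arm_command(rows=[[[0,0,0,-0.5],[0,0,0,-0.5]]])

```text
time: 24.32
tool_pos: [557.5, 22.5, 103.8]
orientation: [-28.6, 90.0, -14.2]
wrist_force: [1.0, -1.3, 3.1]
width: 26.1
```

```bash
python3 s.py
```

```text
[557.51  22.53 103.83] [ 0.98 -1.35  3.1 ] [-0.32 -0.13  0.22] -107.5929533909318 26.11433448557816 24.325
```

arm_command(rows=[[[0,0,0,-0.5],[0,0,0,-0.5]]])

```text
time: 24.58
tool_pos: [557.5, 22.6, 103.8]
orientation: [-15.8, 90.0, -4.4]
wrist_force: [1.5, -1.7, 3.3]
width: 26.5
```

```bash
python3 s.py
```

```text
[557.53  22.56 103.85] [ 1.52 -1.73  3.3 ] [-0.32 -0.19  0.11] -104.57283079068128 26.527259627173844 24.575
```

arm_command(rows=[[[0,0,0,-0.5],[0,0,0,-0.5]]])

```text
time: 24.82
tool_pos: [557.5, 22.6, 103.8]
orientation: [-7.3, 90.0, 1.1]
wrist_force: [1.3, -1.7, 3.4]
width: 26.1
```

```bash
python3 s.py
```

```text
[557.52  22.57 103.84] [ 1.3  -1.67  3.38] [-0.32 -0.21  0.04] -101.56915300617638 26.051139642413897 24.825
```

```bash
python3 - <<'E'
from h import *
np.set_printoptions(linewidth=200)
R=cv2.imread("pics/top10.png");N=robot.read_camera("top")["image"];q=robot.read_camera("side")["image"]
for r in(190,194,196,198,199):
    print(r,"s3",R[r,400:426].mean(1).astype(int));print("  now",N[r,400:426].mean(1).astype(int))
S=cv2.imread("pics/side10.png");d=np.abs(q.astype(int)-S).max(2)
for x0,n in((318,"slate"),):
    print(np.argwhere(d[190:235,312:340]>25)[:40].tolist())
S0=cv2.imread("pics/side0.png")
for c in(308,312,316,322,326): print(c,"init",S0[198:236,c].mean(1).astype(int));print("    now",q[198:236,c].mean(1).astype(int))
E
python3 s.py
```

```text
190 s3 [ 15  13  11   9  35 119 181 181 154  15  19  22  23  20  43  67  65  63  64  64  66  63  67  65  46  20]
  now [14 11 11 14 13 10 14 11 11 10 14 17 18 17 42 69 66 63 64 66 65 64 66 65 49 24]
194 s3 [  3  34 113 177 175 175 175 175 152  56  15  21  21  21  27  50  67  67  68  66  68  65  65  67  51  26]
  now [  4  36  82 113 180 178 177 175 155  54  15  21  21  22  27  50  68  67  68  66  68  67  64  64  55  32]
196 s3 [112 176 176 170 173 173 172 172 163  97  10  21  21  20  28  53  69  69  70  74  72  68  68  68  55  33]
  now [113 179 175 172 172 173 171 171 161  99  10  21  20  21  28  53  67  68  72  73  71  69  67  68  56  31]
198 s3 [175 173 172 171 171 174 173 170 174 148   5  21  21  20  19  48  84  85  82  73  68  68  72  71  63  36]
  now [173 173 171 170 171 172 171 171 173 148   5  21  23  20  18  48  85  87  82  74  69  71  73  70  67  44]
199 s3 [173 172 172 170 170 172 171 170 173 151   1  19  21  22  20  43  72  81  79  71  70  70  73  73  63  38]
  now [171 173 173 171 169 174 172 170 175 151   4  20  22  21  21  43  73  78  78  70  71  73  73  74  67  45]
[
[... 1353 characters left out ...]
 58  62  64  63  63  63  72  96 104 102 100  95  92  87  82  74  69  55  51  45  43  39  42  41  40  41]
    now [151 113 108  93  59  55  56  61  64  66  63  63  65  66  66  66  68  68  64  55  53  47  49  50  48  52  48  47  47  47  44  45  46  46  45  44  44  47]
326 init [156 107 101  90  57  56  52  54  61  62  61  60  62  60  63  60  62  62  61  62  66  71  65  65  84  99  93  82  65  78  74  67  66  65  60  65  70  76]
    now [166 114 109  95  61  56  58  61  67  68  66  65  64  66  67  65  64  64  68  70  74  72  59  75 106 104 100  86  72  84  80  72  71  69  65  68  74  80]
[557.52  22.53 103.86] [ 1.16 -1.41  5.26] [-0.36 -0.2   0.04] -101.55757240685055 26.356710641617887 24.925
```

The moment peaks about every 60° of turning while the pad stays put. That suggests the screw is at its stop and the key was camming over in the socket. I'll make one last snug turn and stop at the first rise in torque.

arm_command(rows=[[[0,0,0,-1],[0,0,0,-2],[0,0,0,-3],[0,0,0,-4],[0,0,0,-5],[0,0,0,-5]]])

```text
time: 25.68
tool_pos: [557.4, 22.8, 103.8]
orientation: [79.8, 90.0, 58.1]
wrist_force: [1.4, -0.9, 5.0]
width: 26.3
```

```bash
python3 s.py
```

```text
[557.37  22.81 103.84] [ 1.39 -0.85  5.02] [-0.14 -0.15  0.01] -71.51873513510562 26.304537534584156 25.675
```

arm_command(rows=[[[0,0,0,-1],[0,0,0,-1.5],[0,0,0,-1.5]]])

```text
time: 26.05
tool_pos: [557.6, 22.7, 103.8]
orientation: [50.2, 89.9, 19.6]
wrist_force: [1.4, -0.8, 3.9]
width: 26.5
```

```bash
python3 s.py
```

```text
[557.61  22.73 103.83] [ 1.43 -0.8   3.85] [-0.2  -0.41  0.02] -62.571597691913624 26.455189719778367 26.05
```

arm_command(rows=[[[0,0,0,-0.5],[0,0,0,-0.5]]])

```text
time: 26.3
tool_pos: [557.7, 22.7, 103.8]
orientation: [46.8, 89.9, 13.2]
wrist_force: [2.2, -1.1, 4.3]
width: 26.3
```

```bash
python3 s.py
```

```text
[557.69  22.72 103.83] [ 2.22 -1.06  4.29] [-0.14 -0.61  0.05] -59.591021725246925 26.292523765970508 26.3
```

arm_command(rows=[[[0,0,0,-0.5],[0,0,0,-0.5]]])

```text
time: 26.55
tool_pos: [557.7, 22.7, 103.8]
orientation: [44.6, 89.9, 8.0]
wrist_force: [2.8, -0.9, 4.3]
width: 26.3
```

```bash
python3 s.py
```

```text
[557.71  22.7  103.85] [ 2.81 -0.91  4.27] [-0.07 -0.71  0.1 ] -56.609459487821645 26.347552633157683 26.55
```

arm_command(rows=[[[0,0,0,-0.5],[0,0,0,-0.5]]])

```text
time: 26.8
tool_pos: [557.7, 22.7, 103.8]
orientation: [44.7, 89.9, 5.1]
wrist_force: [2.8, -0.8, 4.0]
width: 26.4
```

```bash
python3 s.py
```

```text
[557.71  22.71 103.84] [ 2.82 -0.82  4.  ] [-0.03 -0.88  0.21] -53.6150644192682 26.43442901966485 26.8
```

arm_command(rows=[[[0,0,0,-0.4],[0,0,0,-0.4]]])

```text
time: 27.05
tool_pos: [557.7, 22.7, 103.8]
orientation: [45.6, 89.9, 3.6]
wrist_force: [3.7, 0.0, 4.3]
width: 26.4
```

```bash
python3 s.py
```

```text
[557.69  22.7  103.83] [3.66 0.02 4.26] [-0.01 -0.93  0.31] -51.21239289041802 26.445734191870606 27.05
```

arm_command(rows=[[[0,0,0,0],[0,0,0,0],[0,0,0,0],[0,0,0,0],[0,0,0,0],[0,0,0.5,0],[0,0,1,0],[0,0,1.8,0],[-1,0,2.5,0],[-2,0,2.5,0],[-2.5,0,2.5,0],[-2.5,0,2.5,0]]], grip=1)

```text
time: 28.55
tool_pos: [431.4, 22.7, 228.8]
orientation: [39.2, 89.9, -2.9]
wrist_force: [-0.1, -0.0, -0.0]
width: 85.3
```

arm_command(rows=[[[-0.8,0.8,0,0],[-1.3,1.6,0,0],[-1.3,2.4,0,0],[-1.3,3.2,0,0],[-1.3,4,0,0],[-1.3,4,0,0],[-1.3,4,0,0]]])

```text
time: 29.42
tool_pos: [367.7, 222.7, 228.3]
orientation: [-84.0, 90.0, -126.1]
wrist_force: [0.1, -0.6, -0.2]
width: 85.2
```

```bash
python3 s.py
python3 - <<'E'
from h import *
np.set_printoptions(linewidth=200)
p=robot.read_camera("top");q=robot.read_camera("side");A=cv2.imread("pics/top0.png")
o=np.zeros((600,800,3),np.uint8)
o[:300,:400]=cv2.resize(A[160:250,340:460],(400,300),interpolation=cv2.INTER_CUBIC);o[:300,400:]=cv2.resize(p["image"][160:250,340:460],(400,300),interpolation=cv2.INTER_CUBIC)
S=cv2.imread("pics/side0.png")
o[300:,:400]=cv2.resize(S[180:255,265:365],(400,300),interpolation=cv2.INTER_CUBIC);o[300:,400:]=cv2.resize(q["image"][180:255,265:365],(400,300),interpolation=cv2.INTER_CUBIC)
cv2.imwrite("pics/fin.png",cv2.convertScaleAbs(o,alpha=1.5))
for r in(205,210,215,220,225):print(r,A[r,398:465].mean(1).astype(int),"\n   ",p["image"][r,398:465].mean(1).astype(int))
E
```

```text
[367.67 222.66 228.33] [ 0.08 -0.6  -0.19] [-0.02 -0.05  0.01] -23.87074833727094 85.16291577679972 29.425
205 [141 141 141 145 144 142 143 131  36   4  15  19  15  16  22  34  41  57  73  66  55  57  59  55  54  53  51  52  55  58  54  50  49  50  47  47  48  53  63  70  73  81  91  96  82  63  49  44  48
  46  73  38  27  28  76  97  99 100  97  96  92  81 115 190 183 182 182] 
    [158 157 152 155 153 152 151 155 156 152 150 143  81   9  20  20  18  22  50  80  77  63  62  64  61  61  59  55  56  58  61  62  58  56  55  53  51  52  54  61  69  82  78  94 100  95  76  61  53
  51  51  53  37  28  81 110 111 107 107 103 101  91 125 204 199 196 195]
210 [142 140 138 141 142 140 136 142 130  14   5  17  17  15  20  24  37  51  59  68  66  62  59  63  64  56  52  50  49  50  49  51  57  68  60  47  46  45  45  47  46  47  51  52  47  47  47  46  49
  47  48  96  41  26  41  84 102  98  97  97  95  91  81 192 185 182 183] 
    [158 157 151 152 151 153 151 150 152 151 150 153 131   7  17  19  21  17  36  63  71  74  71  65  65  69  67  61  57  57  55  56  55  55  72  76  58  51  52  52  
[... 1061 characters left out ...]
 54  51  54  53  53  53  52  52  49  50  50  52  51  50  51  54  58  64  57
  53  51  54  52  33  32  42  88 111 106 106 103 101  98  82 161 202 198]
225 [ 32  32  32  33  35  35  35  32  32  32  30  51  96  93  90  95  84  52  45  49  49  53  52  50  50  49  49  46  46  48  50  49  49  48  47  46  46  46  46  47  46  47  50  49  47  49  48  49  47
  46  45  45  67  57  31  26  26  26  24  24  24  20  63 193 187 183 182] 
    [ 35  36  36  37  38  40  40  38  36  33  33  57 104 103 102 100 101 103  87  41  53  56  57  57  55  53  54  56  53  52  54  54  53  52  52  54  50  52  49  48  50  51  53  55  54  52  53  53  56
  53  51  50  51  50  33  29  29  30  27  28  28  21  72 209 203 198 196]
```

View pics/fin.png

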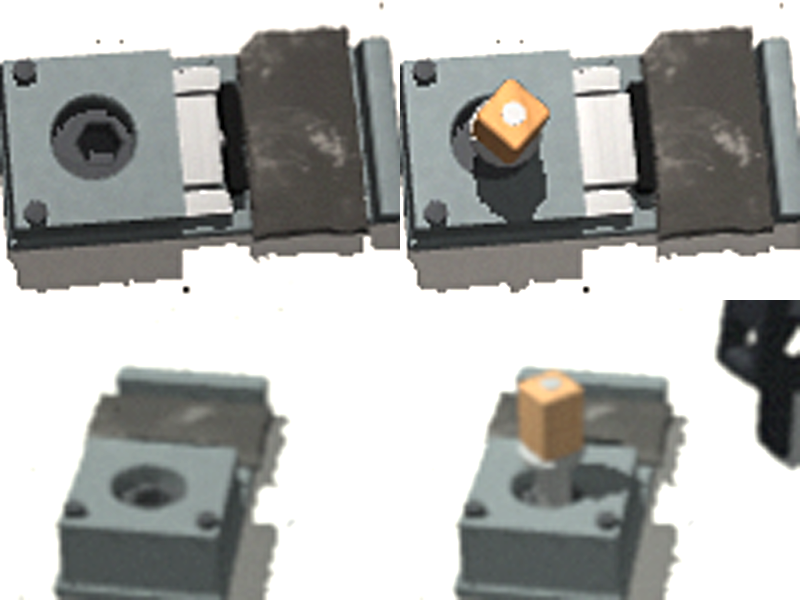

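```bash
python3 -c "
from workcell import robot
print(robot.sign_off())"
```

```text
the job is handed in; nothing more can be done
None
```

The screw appears to be at its stop with the slate pinched against the fence, and I handed the job in at about 29.5 s of the 72 s. The key is standing in the socket, the gripper is open and clear, and the wrist force reads about 0. I could not read the screw angle directly, so the stop is inferred from the checks below.

**What I did:** I took the larger wooden key out of the stand and found the hex socket by sight. I lowered the key lightly, and it dropped straight in with under about 8 N of contact at the bottom. I then made two quarter turns clockwise, a third that moved nothing further, and a part turn to snug it up, letting go and regripping between each.

**Last checks that agree:**
- **Seating:** the handle top is at about 120 mm, which is where a fully seated key should be.
- **Slate and fence:** the gap between them has closed, and the pad is against the slate.
- **Jaw:** it moved about 4.0–4.5 pixels (7–8 mm). It stayed put through the third turn and the snug-up, with torque rising to 0.31 N m at the end.

**Checks that are less clean:**
- **Key over-turned at the stop:** I did not stop at the first torque rise (0.6 N m, in the second turn). The key turned on with the gripper while the jaw stayed still. Torque peaks came roughly every 60°, so the key probably slipped round in the socket two or three times.
- **Jaw travel:** full travel should be 7.9–8.9 mm, so the measured 7–8 mm is at or a little below the low end.

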